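# Hold the caramel cell beside the colour standard

## Task

Compare the hard-set caramel in the rectangular glass sample cell with the colour standard: take the standard (the tall framed slide with the grip tab) out of the wooden rack, slide it fully down into the slide holder over one window of the light box, and let go of it. Then pick up the sample cell by its two frosted sides only, never touching its clear faces, and hold it upright and still in the middle of the light of the other, open window, a clear face square to that window and no more than 3 cm from it, with the cell touching nothing but your fingers. The program finishes while you are still holding the cell there; leave the other things on the counter where they are.

Things in the scene. Friction and masses are not known exactly. Their poses are not given: they have to be found in the camera images.
- lightbox: Grey comparison light box, fixed, 90 deep (x) x 170 wide (y) x 142 mm high. Origin: centre of its underside; z up. Its black front face, at x = -45 mm, looks along its own -x. In it are two lit windows, 36 wide x 38 mm high, centres 115 mm above the counter: at y = +38 mm behind an aluminium slide holder, at y = -38 mm open. The holder spans y 5 to 71 mm and stands up to 17 mm off the face.
- slot_seat (a point): Centre of the sill of the light box's slide holder, 85 mm above the counter, where the middle of the standard's underside rests when fully home. The upright slot above it is 10 mm thick (x), 52.4 mm wide (y) and open at the top, with a slightly flared mouth ending 144 mm above the counter. Axes as the light box.
- window (a point): Centre of the open window, on the light box's front face, 115 mm above the counter. Axes as the light box: the light comes out along -x, y along the face, z up. Nothing stands in front of this window.
- rack: Fixed beech slide rack, 116 (x) x 68 (y) x 40 mm high, with three upright slots across it at x = -34, 0 and +34 mm, each 10.5 (x) x 53 mm (y), floor 8 mm above the counter. Origin: centre of its underside.
- standard: Colour standard: amber glass in an aluminium frame, 8 thick (x) x 50 wide (y) x 60 mm high, plus a grip tab 8 x 30 mm standing 28 mm above the frame's middle (88 mm in all), about 60 g. Origin: centre of its underside; z up. Stands in any one of the rack's slots, top 96 mm above the counter; fully home in the light box its top is at 173 mm. The same both ways round.
- slide_a: Another framed slide in the rack, without a tab, 8 x 50 x 50 mm high. Origin: centre of its underside. Leave alone.
- slide_b: Another framed slide in the rack, like slide_a, without a tab, 8 x 50 x 50 mm high. Leave alone.
- cell: Sample cell of glass, hard caramel cast in it, standing on the counter: 24 (x) x 40 (y) x 60 mm high plus a white stopper 18 x 34 x 8 mm; about 120 g. Origin: centre of its underside. Frosted (white, opaque) are its narrow sides at y = +20 and -20 mm: grip across y. The clear faces, showing the caramel, look along +x and -x, 1.5 mm behind the frosted walls' edges. Same both ways round.
- cell_center (a point): Centre of the sample cell, 30 mm above its underside; axes as the cell.
- jar: Bystander: round sample jar with white cap, 38 mm diameter, 58 mm high, on the counter off one clear face of the cell. Origin: underside.
- cutter: Bystander: open steel ring cutter, 48 mm diameter, 35 mm high, on the counter off the other clear face of the cell.
- timer: Bystander: white kitchen timer lying on the counter near the rack, 62 x 66 x 18 mm.
- honey: Bystander: small jar with black lid, 56 mm diameter, 72 mm high, at the back.
- bowl: Bystander: steel bowl, 136 mm diameter, 65 mm high, at the back.
- spatula: Bystander: orange-handled steel spatula 250 mm long, lying at the back right.

How it is judged (in metres and radians):
On the way:
1. the standard is fully down in the light box's slide holder and let go (z of standard in the frame of slot_seat between -0.003 and 0.003 m and x of standard in the frame of slot_seat between -0.003 and 0.003 m and y of standard in the frame of slot_seat between -0.003 and 0.003 m and angle between the x axis of standard and the x axis of lightbox, either way round below 0.08 rad and angle between standard's own z axis and vertical below 0.06 rad and contact force between each of the arm, the fingers and standard below 0.1 N), for 0.2 s.
At the end, for the whole second after the job is handed in: Standard still home in the holder (3 mm), untouched. Cell gripped on both frosted sides, touching nothing else, still, upright and square to the open window (8 degrees), its centre within 10 mm sideways and 12 mm in height of the window's centre, gap to the window 2 to 34 mm (all of step 1 and contact force between the fingers and cell_c0 above 0.5 N and contact force between the fingers and cell_c1 above 0.5 N and x of cell_center in the frame of window between -0.045 and -0.013 m and y of cell_center in the frame of window between -0.01 and 0.01 m and z of cell_center in the frame of window between -0.012 and 0.012 m and height (world z) of cell above 0.05 m and angle between the x axis of cell and the x axis of lightbox, either way round below 0.14 rad and angle between cell's own z axis and vertical below 0.14 rad and linear speed of cell below 0.02 m/s and angular speed of cell below 0.2 rad/s and contact force between cell and lightbox below 0.05 N and contact force between cell and standard below 0.05 N and contact force between cell and rack below 0.05 N and contact force between cell and slide_a below 0.05 N and contact force between cell and slide_b below 0.05 N and contact force between cell and jar below 0.05 N and contact force between cell and cutter below 0.05 N and contact force between cell and timer below 0.05 N and contact force between cell and honey below 0.05 N and contact force between cell and bowl below 0.05 N and contact force between cell and spatula below 0.05 N); the arm keeps its last pose, push and grip.
It fails at once if the robot touches a clear face of the cell (contact force between any of the fingers, the arm and cell_c2 above 0.2 N or contact force between any of the fingers, the arm and cell_c3 above 0.2 N).
It fails at once if another thing on the counter or in the rack is moved by more than 20 mm (distance of any of slide_a, slide_b, jar, cutter, timer, honey, bowl, spatula from where it was at the start of the episode above 0.02 m).
It also fails if it takes over 64 s, if anything falls off the work surface, if the arm or the gripper's body presses on something with over 40 N, if the wrist force passes 120 N, or if a joint passes its speed limit or range.

## Robot

A 7-joint arm with a two-finger parallel gripper is mounted at the origin on the work surface. World frame = base frame: x ahead of the robot, y to its left, z up, the work surface at z = 0. Lengths are in mm, angles in rad, forces in N, time in s.
With the tool pointing down it reaches from about 400 to 875 mm from the base axis. Payload 4.4 kg.
Tool frame: the origin (TCP) lies at the very end of the fingers, on their centre line; the grasp point (between the pads) lies 19 mm behind it; z points along the fingers, y is the line along which they close (so a half turn about z gives the same grasp; the last joint's range is limited). The gripper opens to 85 mm and grips with 20 to 120 N. Pads are 22 mm wide; open, the fingers measure 114 mm over their backs; the gripper's body (76 mm by 85 mm) begins 54 mm behind the grasp point. The pads swing forward as they close: fully open they stand 13 mm farther back than shut.
Start: joints at [-1.404, 0.628, 0.038, 1.517, -0.027, 0.996, -0.02], TCP at [149.931, 632.486, 231.313] pointing down, gripper open.
Joint ranges: [-3.06, 3.06], [-0.37, 2.12], [-1.25, 1.32], [0.18, 2.47], [-1.1, 4.24], [0.23, 1.98], [-2.94, 2.94]. Speed limits (rad/s): [2.57, 2.57, 3.14, 3.14, 3.14, 3.14, 3.14].

## Interface

Orientations are given as a rotation vector (axis times angle).
In Python, from station import env gives the robot as it stands.
- The arm moves only by the shell command python3 -m creep 'ROWS' [FORCE]. ROWS is JSON, a list of rows, each a list of 7 numbers: the shift along the tool's x, y, z in units of 0.2 m (1.0 is 0.2 m), then the turn, a rotation vector about the tool's x, y, z in units of pi rad (1.0 is pi rad), then the closure, from -1 (fully open) to 1 (shut). In form: [[x, y, z, wx, wy, wz, fingers], ...]. A call has 1 to 20 rows; each row shifts and turns the commanded pose from where the row before left it, along the tool's axes as they then stand; what a row does not reach is not made up. A row lasts 1/12 s, in which the tool goes at most 41.7 mm and 7.16 degrees, less where a joint would pass 70% of its speed; a pose out of reach is approached as far as the arm can. A call with a number of a shift or a turn outside -1 to 1 is refused whole. A call with a gripper value outside its range is refused whole. The fingers move at their own pace and stop on an object; FORCE is the grip in N (left out, the last holds). Time passes only in rows, so rows that do not move let the fingers close. It gives the time, the measured TCP pose, the force, the opening and the grip force at its end, in the units of the state.
- env.sense(): the state, without advancing time (a new reading comes with each control period).
- env.capture(name): name is "scene" or "top" or "wrist"; returns the picture (480x640x3 uint8, red, green, blue); there is no depth.
- env.calibration(name): a dict with "fx", "fy", "cx", "cy" (pixels), "rvec" (rotation vector, rad) and "tvec" (3), from world to camera coordinates, as OpenCV has them. Camera axes: x right, y down, z forward; pixel columns grow to the right and rows downward; lengths in mm; the calibration is good to about 2 mm. A picture is of the moment at which its call begins: read the wrist's pose just before it. calibration takes no time and is no camera call; for the wrist camera it gives the pose at the moment of the call.
- env.hand_in(): hands the job in; it is judged then, once.
The state is a dict: "clock": time; "q": joint angles; "qvel": joint speeds; "joint_torque": joint torques, N m; "ee_pos": TCP position; "tcp_rot": TCP orientation; "contact_force": force on the tool from outside, world axes, zero at the start; "torque": the same for the moment, N m; "opening": finger opening in mm; "gripper_force": force on a finger pad.
Only numpy, scipy, OpenCV 4.12 (cv2) and the standard library are available. Lean on these libraries where they do the work, as an engineer would, in place of code of your own. Each camera call takes 0.05 s, during which the arm holds its last target. There are 200 camera calls.

## Working session

There is one attempt and no reset: what is moved stays moved. The work goes in short steps, Python scripts to look and compute and a shell command to move; the robot and the scene stay as the last step left them, time stands still between calls to the robot, and variables do not carry over. Pictures are saved under pics/ and viewed, at most 10 in all, crops included, and the job is handed in when it is done.

```bash
ls; mkdir -p pics; python3 - <<'E'
from station import env
import cv2
print(env.sense())
for n in("scene","top","wrist"):
    c=env.calibration(n);print(n,c)
    cv2.imwrite(f"pics/{n}0.png",env.capture(n)[:,:,::-1])
E
```

```text
pics
{'clock': 0.0, 'q': array([-1.40378962,  0.62931094,  0.03846606,  1.51836609, -0.02696731,
        0.99631976, -0.02000438]), 'qvel': array([-0.00212899,  0.00023101,  0.00068455, -0.00055826, -0.00089713,
       -0.00083695,  0.00055024]), 'joint_torque': array([ 5.90826003e-04, -5.63396752e+01,  1.22643180e+00, -1.93439984e+01,
        1.10182737e-02,  1.04752879e-02,  6.64794214e-06]), 'ee_pos': array([149.81116072, 631.8553364 , 230.41296671]), 'tcp_rot': array([-3.64857972e-01, -3.12017681e+00,  2.95190090e-03]), 'contact_force': array([ 0.63806857, -0.3328531 ,  0.69040434]), 'torque': array([-0.00719465,  0.04697846,  0.02972421]), 'gripper_force': 0.0, 'opening': 85.60089654104077}
scene {'fx': 463.226086128804, 'fy': 463.226086128804, 'cx': 314.23134138308285, 'cy': 246.23625099630678, 'rvec': array([ 1.08122568,  2.26534512, -1.16253865]), 'tvec': array([ 360.87280842, -199.32502424, 1261.38734715])}
top {'fx': 440.1500994363765, 'fy': 440.1500994363765, 'cx': 326.8428674461408, 'cy': 241.62664005552705, 'rvec': array([ 2.21425691, -2.16514754,  0.06530933]), 'tvec': array([  7.00595933, 626.69888235, 952.27066524])}
wrist {'fx': 406.69298850254637, 'fy': 406.69298850254637, 'cx': 321.4587199397935, 'cy': 238.95947647091901, 'rvec': array([-2.24703415, -1.77619652, -0.29642101]), 'tvec': array([-648.1784257 ,  -40.87834812,  381.28468724])}
```

View pics/scene0.png

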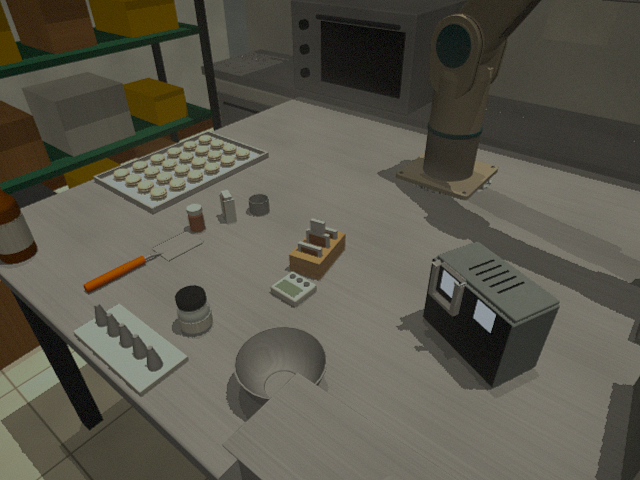

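View pics/top0.png

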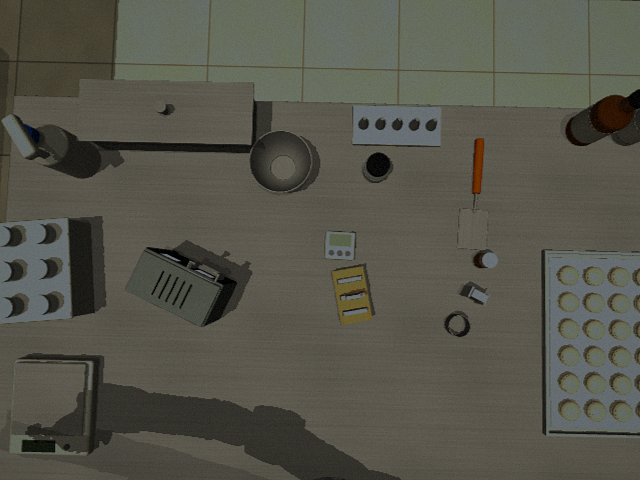

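The scene view shows the light box at about (490,310), the rack at (317,250), the cell at (228,207), and the holder at the left window. In the top view the box is at (180,288), the rack at (352,295) with the tabbed standard in its middle slot, and the cell at (475,293) between the cutter and the jar.

```bash
cat > h.py <<'E'
import numpy as np,cv2
from scipy.spatial.transform import Rotation as R
from station import env
def cal(n):
    c=env.calibration(n); K=np.array([[c['fx'],0,c['cx']],[0,c['fy'],c['cy']],[0,0,1]]); return K,R.from_rotvec(c['rvec']).as_matrix(),np.array(c['tvec'])
def ray(c,p):
    K,M,t=c; d=M.T@np.linalg.inv(K)@[p[0],p[1],1]; return -M.T@t,d/np.linalg.norm(d)
def onz(c,p,z):
    o,d=ray(c,p); return o+d*(z-o[2])/d[2]
def tri(obs):
    A=np.zeros((3,3));b=np.zeros(3)
    for c,p in obs:
        o,d=ray(c,p);P=np.eye(3)-np.outer(d,d);A+=P;b+=P@o
    x=np.linalg.solve(A,b); return x,[np.linalg.norm((np.eye(3)-np.outer(d,d))@(x-o)) for o,d in (ray(*q) for q in obs)]
def proj(c,X):
    K,M,t=c;v=K@(M@np.array(X)+t);return v[:2]/v[2]
E
python3 - <<'E'
from h import *
np.set_printoptions(precision=1,suppress=True)
t=cal("top");s=cal("scene")
for n,p,z in [("rackc",(352,295),40),("std",(352,296),96),("box_l",(126,289),142),("box_tl",(148,249),142),("box_r",(204,326),142),("box_tr",(225,285),142),("cell",(478,296),68),("jar",(489,260),58),("cutter",(457,323),35),("base",(0,0),0)]:
    print(n,onz(t,p,z))
print(proj(t,[0,0,0]),proj(t,[150,632,231]),-t[1].T@t[2],-s[1].T@s[2])
print(tri([(t,(352,295)),(s,(318,222))]))
print(R.from_rotvec(env.sense()['tcp_rot']).as_matrix())
w=cal("wrist");print(-w[1].T@w[2],w[1][2])
E
```

```text
rackc [511.7 -35.5  40. ]
std [513.  -32.3  96. ]
box_l [519.4 403.3 142. ]
box_tl [597.  364.8 142. ]
box_r [452.6 251.2 142. ]
box_tr [531.3 214.  142. ]
cell [ 517.2 -295.8   68. ]
jar [ 592.8 -322.4   58. ]
cutter [ 456.8 -262.2   35. ]
base [1174.3  794.9    0. ]
[330.1 531.3] [-46.9 511.5] [567.3  19.1 988.7] [1100.4  451.3  588.7]
(array([514.7, -32.3,  92.9]), [np.float64(0.1301069822776684), np.float64(0.1301069822776368)])
[[-1.   0.2 -0. ]
 [ 0.2  1.  -0. ]
 [ 0.  -0.  -1. ]]
[ 66.3 651.2 372.6] [ 0.3 -0.1 -0.9]
```

View pics/wrist0.png

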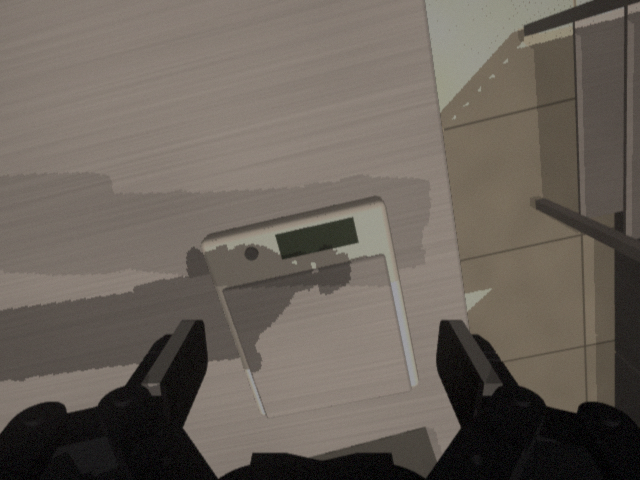

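The wrist view shows the kitchen scale under the gripper. The camera looks past the fingers, which sit at the bottom left and right. Next I go over the light box.

```bash
python3 -m creep '[[-0.165,-0.096,-0.025,0,0,0,-1],[-0.165,-0.096,-0.025,0,0,0,-1],[-0.165,-0.096,-0.025,0,0,0,-1],[-0.165,-0.096,-0.025,0,0,0,-1],[-0.165,-0.096,-0.025,0,0,0,-1],[-0.165,-0.096,-0.025,0,0,0,-1],[-0.165,-0.096,-0.025,0,0,0,-1],[-0.165,-0.096,-0.025,0,0,0,-1],[-0.165,-0.096,-0.025,0,0,0,-1],[-0.165,-0.096,-0.025,0,0,0,-1],[-0.165,-0.096,-0.025,0,0,0,-1],[-0.165,-0.096,-0.025,0,0,0,-1],[-0.165,-0.096,-0.025,0,0,0,-1],[-0.165,-0.096,-0.025,0,0,0,-1],[0,0,0,0,0,0,-1],[0,0,0,0,0,0,-1],[0,0,0,0,0,0,-1]]'
python3 - <<'E'
from h import *
np.set_printoptions(precision=2,suppress=True)
print(env.sense()['q'])
cv2.imwrite("pics/w1.png",env.capture("wrist")[:,:,::-1])
np.save("w1.npy",np.array(cal("wrist"),dtype=object),allow_pickle=True)
E
```

```text
clock: 1.57
ee_pos: [536.8, 264.8, 300.8]
tcp_rot: [-0.365, -3.119, -0.0]
contact_force: [-0.2, 0.1, 0.5]
opening: 85.5
gripper_force: 0.0
[-0.56  0.49  0.09  1.58 -0.05  1.08  0.88]Traceback (most recent call last):
  File "<stdin>", line 5, in <module>
ValueError: could not broadcast input array from shape (3,3) into shape (3,)
```

View pics/w1.png

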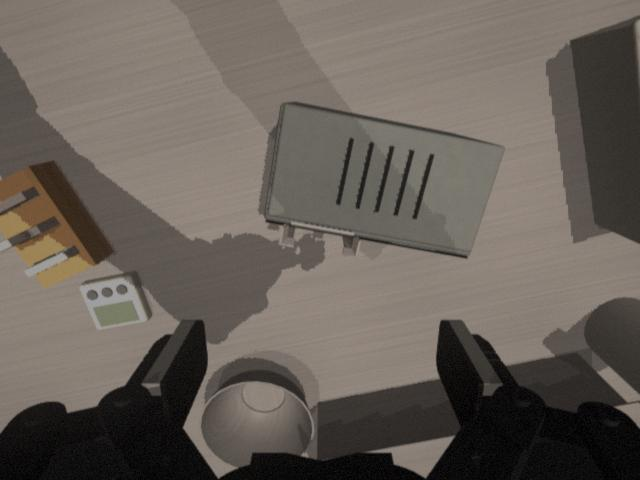

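The wrist view shows the box lid with corners at about (284,103), (503,147), (467,256) and (267,220). The holder uprights are at (288,235) and (350,243), on the edge facing the fingers.

```bash
cat >> h.py <<'E'
import pickle
def snap(n):
    c=cal("wrist"); im=env.capture("wrist"); cv2.imwrite(f"pics/{n}.png",im[:,:,::-1]); pickle.dump(c,open(f"pics/{n}.pkl","wb")); return im,c
def load(n): return cv2.imread(f"pics/{n}.png"),pickle.load(open(f"pics/{n}.pkl","rb"))
E
python3 - <<'E'
from h import *
np.set_printoptions(precision=1,suppress=True)
im,c=snap("w1")
t=cal("top");s=cal("scene")
P=[onz(c,p,142) for p in [(284,103),(503,147),(467,256),(267,220)]]
print(np.array(P)); 
for i in range(4):
    v=P[(i+1)%4]-P[i];print(np.linalg.norm(v),np.degrees(np.arctan2(v[1],v[0])))
print("ctr",np.mean(P,0))
# scene: lit windows and two-view heights of lid corners
sc=cv2.imread("pics/scene0.png");m=(sc.min(2)>170).astype(np.uint8)
n,l,st,ce=cv2.connectedComponentsWithStats(m)
for i in range(1,n):
    if st[i,4]>60:print(st[i],ce[i])
for a,b in [((225,285),(267,220)),((148,249),(467,256))]:
    print(tri([(t,a),(c,b)]))
a=cv2.resize(im[90:270,250:520,::-1],None,fx=2.9,fy=2.9,interpolation=2)
cv2.imwrite("pics/w1c.png",a)
b=cv2.resize(sc[235:395,410:570],None,fx=3.7,fy=3.7,interpolation=2)
cv2.imwrite("pics/s1c.png",b)
E
```

```text
[[449.4 258.2 142. ]
 [515.2 405.2 142. ]
 [594.1 369.9 142. ]
 [529.  223.4 142. ]]
160.9995016936078 65.88697134844074
86.46893275348904 -24.100594234915924
160.30562121973455 -113.96140392828522
86.89608201307473 156.35723689668282
ctr [521.9 314.2 142. ]
(array([531.9, 219. , 124.7]), [np.float64(1.6811161052984387), np.float64(1.6811161052986086)])
(array([597.8, 370.7, 132.3]), [np.float64(1.8962388134438781), np.float64(1.8962388134436152)])
```

View pics/w1c.png

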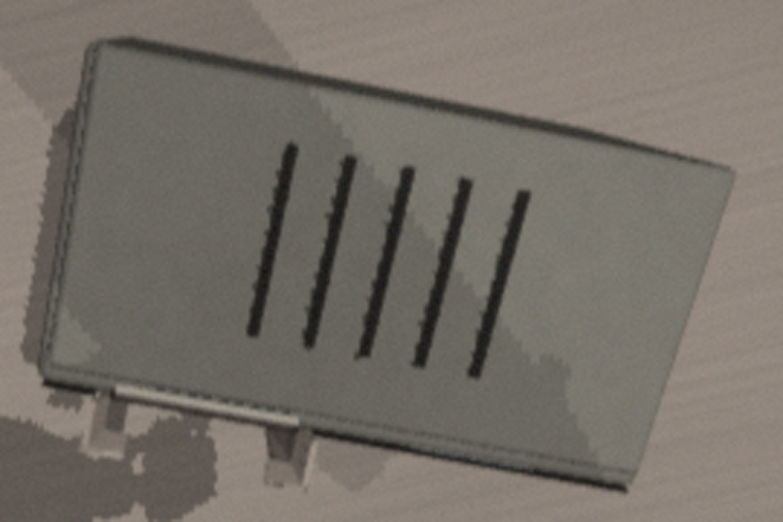

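The crop shows the bevelled lid and the holder's two uprights on the front edge. I turn to the insertion orientation and look closer.

```bash
python3 -m creep '[[0,0,0,0,0,0.0373,-1],[0,0,0,0,0,0.0373,-1],[0,0,0,0,0,0.0373,-1],[0,0,0,0,0,0.0373,-1],[0,0,0,0,0,0.0373,-1],[0,0,0,0,0,0.0373,-1],[0,0,0,0,0,0.0373,-1],[0,0,0,0,0,0.0373,-1],[0,0,0,0,0,0.0373,-1],[0,0,0,0,0,0.0373,-1],[0,0,0,0,0,0.0373,-1],[0,0,0,0,0,0.0373,-1],[0,0,0,0,0,0.0373,-1],[0,0,0,0,0,0.0373,-1],[0,0,0,0,0,0.0373,-1],[0,0.032,0.1,0,0,0,-1],[0,0.032,0.1,0,0,0,-1],[0,0.032,0.1,0,0,0,-1],[0,0,0,0,0,0,-1],[0,0,0,0,0,0,-1]]'
python3 - <<'E'
from h import *
np.set_printoptions(precision=2,suppress=True)
print(env.sense()['q'],R.from_rotvec(env.sense()['tcp_rot']).as_matrix())
im,c=snap("w2")
for z in (85,144): print(z,proj(c,[555,258,z]))
E
```

```text
clock: 3.33
ee_pos: [553.5, 257.5, 240.5]
tcp_rot: [-2.633, -1.712, 0.004]
contact_force: [0.2, -0.1, 0.4]
opening: 85.6
gripper_force: 0.0
[-0.79  0.61  0.52  1.63 -0.35  1.   -0.58] [[ 0.41  0.91 -0.  ]
 [ 0.91 -0.41 -0.  ]
 [-0.   -0.   -1.  ]]
85 [324.99 212.92]
144 [325.53 238.46]
```

View pics/w2.png

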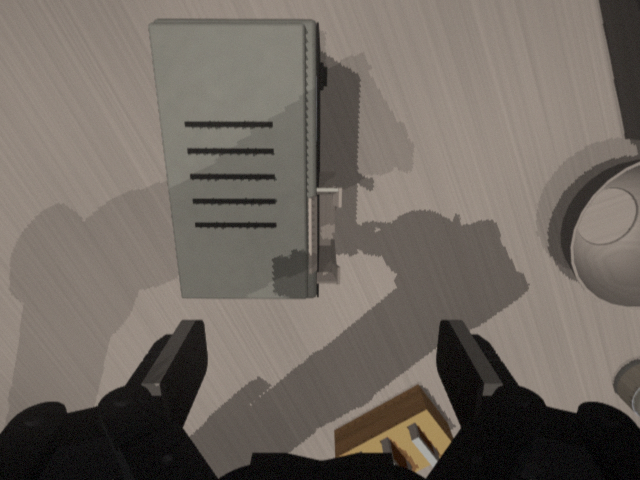

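The view is aligned with the box. The front edge runs down the column at about 315, and the holder uprights are at (330,192) and (330,275). I'll view one composite of enlarged crops.

```bash
python3 - <<'E'
from h import *
im,c=load("w2");sc=cv2.imread("pics/scene0.png");tp=cv2.imread("pics/top0.png")
def crop(i,x,y,w,h,f): 
    a=cv2.resize(i[y:y+h,x:x+w],None,fx=f,fy=f,interpolation=cv2.INTER_CUBIC);return cv2.convertScaleAbs(a,alpha=1.5)
o=np.zeros((600,800,3),np.uint8)
def put(a,x,y): o[y:y+a.shape[0],x:x+a.shape[1]]=a
put(crop(im,290,175,75,120,5),0,0)      #375x600
put(crop(sc,420,240,85,75,5),375,0)     #425x375
put(crop(tp,440,250,64,56,3.5),375,375) #224x196
put(crop(tp,328,260,50,62,3.6),605,375) #180x223
cv2.imwrite("pics/comp1.png",o)
E
```

```text
(no output)
```

View pics/comp1.png

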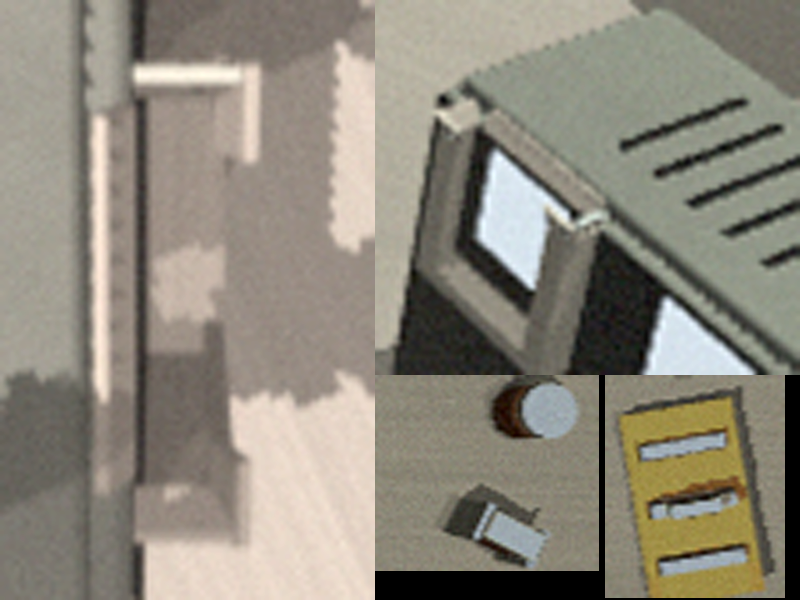

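The composite shows, in the wrist crop, the holder's end walls. The one at y=5 spans rows 188–192.6 and the one at y=71 spans rows 272–284, with the front lip at columns 339–342 and the back plate at about 308–317. The cell crop shows the white stopper with frosted edges, and the rack crop shows the tabbed standard in the middle slot.

```bash
python3 - <<'E'
from h import *
np.set_printoptions(precision=1,suppress=True)
im,c=load("w2");w1,c1=load("w1");t=cal("top");s=cal("scene")
M=R.from_rotvec(env.sense()['tcp_rot']).as_matrix();T=env.sense()['ee_pos']
print("cam",-c[1].T@c[2])
def tool(X): return M.T@(X-T)
f=lambda x,y:(290+x/5,175+y/5)
for n,p in dict(topwall_facefoot=f(135,76),topwall_outer=f(200,65),topwall_inner=f(200,88),lip_out=f(260,110),lip_in=f(243,110),lipend=f(252,160),botwall_inner=f(190,485),botwall_outer=f(190,545),bot_lip_out=f(245,515),strip_l=f(90,250),strip_r=f(108,250),strip_top=f(100,115),strip_bot=f(100,400)).items():
    print(n,np.array(p),tool(onz(c,p,144)))
# lid edges by line: corners in w2
for n,p in dict(tl=(152,23),tr=(317,22),br=(318,297),bl=(181,297),trlid=(303,25),brlid=(307,297)).items(): print(n,tool(onz(c,p,142)))
# heights: top end of walls, scene crop f=5 origin (420,240)
g=lambda x,y:(420+(x-375)/5,240+y/5)
print("upright y=5 ",tri([(s,g(598,215)),(c,f(255,70))]),"upright y=71",tri([(s,g(445,118)),(c,f(243,540))]))
# front face window centres in scene: plane ray later
for p in [(503,0)]:pass
E
```

```text
cam [586.9 334.4 382.4]
topwall_facefoot [317.  190.2] [31.  -4.6 97.7]
topwall_outer [330. 188.] [32.3  3.1 97.7]
topwall_inner [330.  192.6] [29.5  3.1 97.7]
lip_out [342. 197.] [26.8 10.3 97.7]
lip_in [338.6 197. ] [26.8  8.3 97.7]
lipend [340.4 207. ] [20.7  9.5 97.7]
botwall_inner [328. 272.] [-22.1   2.2  97.7]
botwall_outer [328. 284.] [-30.6   2.2  97.7]
bot_lip_out [339. 278.] [-26.3   9.3  97.7]
strip_l [308. 225.] [  9.3 -10.2  97.7]
strip_r [311.6 225. ] [ 9.3 -8.  97.7]
strip_top [310. 198.] [26.2 -8.8 97.7]
strip_bot [310. 255.] [-10.5  -9.2  97.7]
tl [120.4 -91.5  99.7]
tr [120.8  -4.3  99.7]
br [-41.   -4.3  99.7]
bl [-41.1 -94.6  99.7]
trlid [119.3 -11.7  99.7]
brlid [-41.  -11.5  99.7]
upright y=5  (array([575.9, 287.1, 149.6]), [np.float64(3.082232072099656), np.float64(3.0822320720996355)]) upright y=71 (array([549.9, 227.4, 139.9]), [np.float64(2.277771356447799), np.float64(2.2777713564477566)])
```

```bash
python3 - <<'E'
from h import *
np.set_printoptions(precision=1,suppress=True)
im,c=load("w2");w1,c1=load("w1");t=cal("top");s=cal("scene")
pr=[((503,147),(152,23)),((467,256),(317,22)),((267,220),(318,297)),((284,103),(181,297))]
X=[tri([(c1,a),(c,b)]) for a,b in pr]
for x in X: print(x[0],x[1][0])
for i in range(4): print(np.linalg.norm((X[i][0]-X[(i+1)%4][0])[:2]))
# holder outer front corners w1 crop 2.9: y=5 end (310,435..490)
g=lambda x,y:(250+x/2.9,90+y/2.9); f=lambda x,y:(290+x/5,175+y/5)
print(tri([(c1,g(305,487)),(c,f(258,65))]),tri([(c1,g(90,452)),(c,f(245,545))]))
# vents: ends on lid
print(tri([(c1,g(292,145)),(c,(196,225))]),tri([(c1,g(474,377)),(c,(272,124))]))
E
```

```text
[517.  408.  133.5] 0.5862181675461061
[599.8 372.4 130.4] 0.8425150426518558
[531.6 220.5 135.3] 1.6791320187821401
[449.4 257.8 139. ] 0.15808494492846664
90.10767290458854
166.43828540659788
90.24505511957145
164.65210834068571
(array([576.2, 282.8, 140.3]), [np.float64(0.3964520538763972), np.float64(0.3964520538764888)]) (array([550.6, 228.6, 147.7]), [np.float64(0.9410942829718669), np.float64(0.9410942829720621)])
(array([485. , 298.3, 142.2]), [np.float64(0.30093796738843487), np.float64(0.30093796738843454)]) (array([554.7, 333. , 142.5]), [np.float64(0.10019783486895888), np.float64(0.10019783486903752)])
```

The lid vents triangulate to z≈142, so the heights check out. The depth of the slot off the face is still unclear, so I take a closer look straight down it.

```bash
python3 -m creep '[[-0.1,0.01,0.1,0,0,0,-1],[-0.1,0.01,0.1,0,0,0,-1],[-0.1,0.01,0.1,0,0,0,-1],[0,0,0,0,0,0,-1],[0,0,0,0,0,0,-1]]'
python3 - <<'E'
from h import *
np.set_printoptions(precision=2,suppress=True)
im,c=snap("w3")
nx=np.array([.912,-.41]);o=np.array([565.7,296.4])
y=np.array([-.41,-.912])
q=[proj(c,[*(o+a*nx+b*y),z]) for a,b,z in[(0,5,144),(17,5,144),(0,71,144),(17,71,144),(0,38,85),(17,38,85)]];print(np.array(q))
u=np.array(q);x0,y0=np.maximum(u.min(0)-25,0).astype(int);x1,y1=(u.max(0)+25).astype(int);print(x0,y0,x1,y1)
f=min(800/(x1-x0),600/(y1-y0));print(f)
cv2.imwrite("pics/w3c.png",cv2.convertScaleAbs(cv2.resize(im[y0:y1,x0:x1,::-1],None,fx=f,fy=f,interpolation=2),alpha=1.5))
E
```

```text
clock: 3.8
ee_pos: [535.8, 199.2, 182.1]
tcp_rot: [-2.636, -1.708, -0.001]
contact_force: [0.9, 0.8, 1.1]
opening: 85.4
gripper_force: 0.0
[[293.62  65.71]
 [335.22  65.75]
 [296.67 220.72]
 [333.49 220.77]
 [301.58 136.04]
 [331.29 136.07]]
268 40 360 245
2.926829268292683
```

View pics/w3c.png

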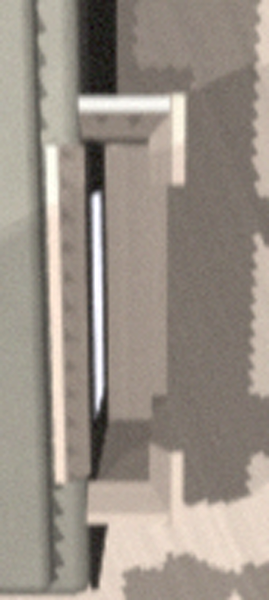

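The closer crop shows the slot clearly. The back flare's top edge is at crop x≈45 and the front lip's outer edge at 183. The sill spans x 105–150, and the end walls run from row 97 to row 520, with the slot proper at rows 145–480.

```bash
python3 - <<'E'
from h import *
np.set_printoptions(precision=1,suppress=True)
im,c=load("w3");s=env.sense();M=R.from_rotvec(s['tcp_rot']).as_matrix();T=s['ee_pos'];print(T)
g=lambda x,y:(268+x/2.927,40+y/2.927)
def p(n,x,y,z): X=onz(c,g(x,y),z);print(n,X,M.T@(X-T))
p("mouth back",45,310,144);p("mouth front",183,310,144);p("slot back",88,310,134);p("sill back",105,310,85);p("sill front",150,310,85)
p("wall5 out",120,97,144);p("wall71 out",140,520,144);p("wall5 slot",120,145,134);p("wall71 slot",120,480,134);p("wall71slot b",120,455,134)
p("sill end5",120,145,85);p("sill end71",120,420,85)
E
```

```text
[536.8 200.5 182.7]
mouth back [545.8 264.6 144. ] [ 62.2 -17.9  38.9]
mouth front [564.5 256.3 144. ] [62.1  2.5 38.9]
slot back [550.6 261.3 134. ] [ 61.1 -12.1  48.9]
sill back [549.  256.2  85. ] [ 55.6 -11.7  97.9]
sill front [557.1 252.6  85. ] [55.6 -2.8 97.9]
wall5 out [568.2 286.7 144. ] [91.5 -6.5 39. ]
wall71 out [545.3 229.4 144. ] [29.8 -4.1 38.8]
wall5 slot [565.4 281.3 134. ] [85.3 -6.8 48.9]
wall71 slot [543.8 234.4 134. ] [33.7 -7.5 48.8]
wall71slot b [545.5 238.2 134. ] [37.9 -7.4 48.8]
sill end5 [564.4 282.7  85. ] [86.1 -8.3 97.9]
sill end71 [542.5 235.1  85. ] [33.7 -9.  97.8]
```

Slot centre is at about (554.6, 258.1), with the box normal at azimuth −24.2°. Next I go above the rack.

```bash
python3 -m creep '[[0,0,-0.2,0,0,0,-1],[-0.185,0.063,-0.01,0,0,0,-1],[-0.185,0.063,-0.01,0,0,0,-1],[-0.185,0.063,-0.01,0,0,0,-1],[-0.185,0.063,-0.01,0,0,0,-1],[-0.185,0.063,-0.01,0,0,0,-1],[-0.185,0.063,-0.01,0,0,0,-1],[0,0,0,0,0,-0.037,-1],[0,0,0,0,0,-0.037,-1],[0,0,0,0,0,-0.037,-1],[0,0,0,0,0,-0.037,-1],[0,0,0,0,0,-0.037,-1],[0,0,0,0,0,0,-1],[0,0,0,0,0,0,-1]]'
python3 - <<'E'
from h import *
im,c=snap("w4")
cv2.imwrite("pics/w4b.png",cv2.convertScaleAbs(cv2.resize(im[60:350,150:500,::-1],None,fx=2.05,fy=2.05,interpolation=2),alpha=1.4))
E
```

```text
clock: 5.02
ee_pos: [516.0, -33.5, 234.7]
tcp_rot: [2.036, 2.39, 0.004]
contact_force: [-0.9, 0.5, 0.4]
opening: 85.1
gripper_force: 0.0
```

View pics/w4b.png

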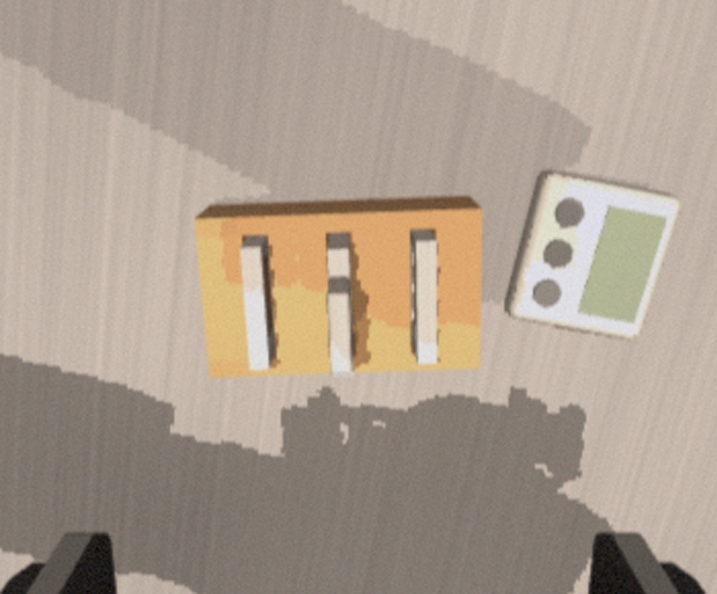

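The view shows the rack with its top corners at crop (198,217), (481,207), (480,367) and (211,377). The tab's top is at crop columns 330–353, rows 292–372, in the middle slot, with plain slides either side.

```bash
python3 - <<'E'
from h import *
np.set_printoptions(precision=2,suppress=True)
im,c=load("w4");s=env.sense();M=R.from_rotvec(s['tcp_rot']).as_matrix();T=s['ee_pos'];print(T,M[:,1])
g=lambda x,y:(150+x/2.05,60+y/2.05)
to=lambda x,y,z: M.T@(onz(c,g(x,y),z)-T)
C=np.array([to(*p,40) for p in[(198,217),(481,207),(480,367),(211,377)]]);print(C,C.mean(0))
for i in range(4): v=C[(i+1)%4]-C[i];print(np.linalg.norm(v),np.degrees(np.arctan2(v[1],v[0])))
for n,a in dict(tab=[(330,292),(350,292),(331,372),(353,372)]).items():
    P=np.array([to(*q,96) for q in a]);print(n,P,P.mean(0))
for a in [(327,234),(352,234),(244,238),(269,238),(411,231),(436,231),(414,363),(439,363),(247,370),(272,368)]: print(a,to(*a,40 if a[1]<300 else 58))
hsv=cv2.cvtColor(im,cv2.COLOR_BGR2HSV)
m=((hsv[...,1]<60)&(hsv[...,2]>115)).astype(np.uint8)
n,l,st,ce=cv2.connectedComponentsWithStats(m[150:245,250:380])
for i in range(1,n):
    if st[i,4]>60:
        k=(l==i).astype(np.uint8);r=cv2.minAreaRect(cv2.findNonZero(k));print(st[i],r)
E
```

```text
[515.67 -33.66 234.34] [0.99 0.16 0.  ]
[[ 31.61 -62.72 194.19]
 [ 35.53  50.92 194.46]
 [-32.37  53.93 194.47]
 [-36.77 -61.28 194.2 ]] [ -0.5   -4.79 194.33]
113.71235585455439 88.02518966112447
67.9578844334413 177.46228503112488
115.2953807586919 -92.18737761025656
68.38846369831933 -1.208550882960498
tab [[ 14.53  -8.46 138.32]
 [ 14.52  -1.55 138.34]
 [-14.78  -8.36 138.32]
 [-14.79  -0.5  138.34]] [ -0.13  -4.72 138.33]
(327, 234) [ 24.71 -10.92 194.32]
(352, 234) [ 24.71  -0.8  194.34]
(244, 238) [ 23.11 -44.59 194.24]
(269, 238) [ 23.1  -34.46 194.26]
(411, 231) [ 25.91  23.07 194.4 ]
(436, 231) [ 25.9   33.19 194.42]
(414, 363) [-24.39  24.23 176.4 ]
(439, 363) [-24.4   34.33 176.42]
(247, 370) [-27.3  -43.33 176.24]
(272, 368) [-26.45 -33.19 176.27]
[  0   0 130  12 923] ((64.5, 5.5), (11.0, 129.0), 90.0)
[103  27  10  61 601] ((107.5, 57.0), (60.0, 9.0), 90.0)
[ 17  30  15  61 588] ((23.811811447143555, 59.975547790527344), (60.36363983154297, 9.949834823608398), 85.51539611816406)
[ 60  31  11  15 147] ((65.0, 38.0), (14.0, 10.0), 90.0)
[ 15  53 115  42 727] ((72.0, 73.5), (41.0, 114.0), 90.0)
```

```bash
python3 -m creep '[[0,-0.0235,0,0,0,0,-1],[0,0,0.1,0,0,-0.011,-1],[0,0,0.17,0,0,0,-1],[0,0,0.17,0,0,0,-1],[0,0,0.17,0,0,0,-1],[0,0,0.13,0,0,0,-1],[0,0,0.08,0,0,0,-1],[0,0,0,0,0,0,-1],[0,0,0,0,0,0,-1],[0,0,0,0,0,0,1],[0,0,0,0,0,0,1],[0,0,0,0,0,0,1],[0,0,0,0,0,0,1],[0,0,0,0,0,0,1],[0,0,0,0,0,0,1],[0,0,0,0,0,0,1],[0,0,0,0,0,0,1],[0,0,0,0,0,0,1]]' 40; python3 -c "
from h import *
print(R.from_rotvec(env.sense()['tcp_rot']).as_matrix().round(3))"
```

```text
clock: 6.57
ee_pos: [510.7, -35.0, 69.7]
tcp_rot: [1.993, 2.427, 0.002]
contact_force: [0.3, 0.6, 4.0]
opening: 7.2
gripper_force: 41.0
[[-0.195  0.981  0.002]
 [ 0.981  0.195  0.   ]
 [-0.     0.002 -1.   ]]
```

```bash
python3 -m creep '[[0,0,-0.08,0,0,0,1],[0,0,-0.12,0,0,0,1],[0,0,-0.17,0,0,0,1],[0,0,-0.17,0,0,0,1],[0,0,-0.17,0,0,0,1],[0,0,-0.14,0,0,0,1],[0.174,0.063,0,0,0,0,1],[0.174,0.063,0,0,0,0,1],[0.174,0.063,0,0,0,0,1],[0.174,0.063,0,0,0,0,1],[0.174,0.063,0,0,0,0,1],[0.174,0.063,0,0,0,0,1],[0.174,0.063,0,0,0,0,1],[0.174,0.063,0,0,0,0,1]]' 
python3 -m creep '[[0,0,0,0,0,0.0328,1],[0,0,0,0,0,0.0328,1],[0,0,0,0,0,0.0328,1],[0,0,0,0,0,0.0328,1],[0,0,0,0,0,0.0328,1],[0,0,0,0,0,0.0328,1],[0,0,0,0,0,0,1],[0,0,0,0,0,0,1],[0,0,0,0,0,0,1]]'
python3 - <<'E'
from h import *
np.set_printoptions(precision=3,suppress=True)
im,c=snap("w5");s=env.sense();print(s['ee_pos'],R.from_rotvec(s['tcp_rot']).as_matrix(),s['opening'],s['q'])
print(proj(c,[554.6,258.1,144]),proj(c,[*s['ee_pos'][:2],s['ee_pos'][2]-61.7]))
E
```

```text
clock: 7.73
ee_pos: [553.8, 259.1, 238.7]
tcp_rot: [-1.993, -2.428, 0.003]
contact_force: [0.7, -0.5, -0.3]
opening: 7.6
gripper_force: 40.3
clock: 8.48
ee_pos: [554.2, 257.6, 238.9]
tcp_rot: [-2.635, -1.71, 0.002]
contact_force: [-0.2, 0.0, -0.8]
opening: 7.0
gripper_force: 40.3
[554.348 257.589 239.063] [[ 0.408  0.913 -0.001]
 [ 0.913 -0.408 -0.   ]
 [-0.    -0.001 -1.   ]] 7.277812790592161 [-0.792  0.612  0.515  1.631 -0.345  0.991 -0.584]
[323.659 239.987] [323.872 261.402]
```

```bash
python3 -m creep '[[0,0,0.1,0,0,0,1],[0,0,0.05,0,0,0,1],[0,0,0.02,0,0,0,1],[0,0,0.02,0,0,0,1],[0,0,0.02,0,0,0,1],[0,0,0,0,0,0,1]]'
python3 -m creep '[[0,0,0.02,0,0,0,1],[0,0,0.02,0,0,0,1],[0,0,0,0,0,0,1]]'
```

```text
clock: 9.03
ee_pos: [554.9, 258.1, 197.1]
tcp_rot: [-2.637, -1.707, -0.001]
contact_force: [0.8, 1.6, -1.2]
opening: 7.2
gripper_force: 40.3
clock: 9.28
ee_pos: [554.8, 258.1, 188.9]
tcp_rot: [-2.637, -1.707, -0.001]
contact_force: [1.2, 1.3, -1.6]
opening: 7.0
gripper_force: 40.2
```

```bash
python3 -m creep '[[0,0,0.03,0,0,0,1],[0,0,0.03,0,0,0,1],[0,0,0.03,0,0,0,1],[0,0,0.03,0,0,0,1],[0,0,0.03,0,0,0,1],[0,0,0.03,0,0,0,1],[0,0,0,0,0,0,1]]'
```

```text
clock: 9.87
ee_pos: [554.6, 258.2, 152.0]
tcp_rot: [-2.637, -1.707, -0.0]
contact_force: [3.0, 3.4, -4.5]
opening: 7.5
gripper_force: 39.9
```

```bash
python3 -m creep '[[0,0,0.01,0,0,0,1],[0,0,0.01,0,0,0,1],[0,0,0.005,0,0,0,1],[0,0,0,0,0,0,1]]'
```

```text
clock: 10.2
ee_pos: [554.9, 258.1, 148.5]
tcp_rot: [-2.637, -1.707, -0.002]
contact_force: [2.5, 4.4, 0.1]
opening: 7.3
gripper_force: 40.5
```

```bash
python3 -m creep '[[0,0,0.005,0,0,0,1],[0,0,0.005,0,0,0,1],[0,0,0.005,0,0,0,1],[0,0,0,0,0,0,1]]'
```

```text
clock: 10.53
ee_pos: [555.2, 258.1, 146.7]
tcp_rot: [-2.637, -1.706, -0.003]
contact_force: [0.2, 3.4, 9.1]
opening: 7.3
gripper_force: 41.8
```

```bash
python3 -m creep '[[0,0,0,0,0,0,0.4],[0,0,0,0,0,0,0.4],[0,0,0,0,0,0,0.4],[0,0,0,0,0,0,0.4],[0,0,-0.05,0,0,0,0.4],[0,0,-0.1,0,0,0,0.4],[0,0,-0.15,0,0,0,-1],[0,0,-0.17,0,0,0,-1],[0,0,-0.1,0,0,0,-1],[0,0,0,0,0,0,-1],[0,0,0,0,0,0,-1]]'
python3 - <<'E'
from h import *
np.set_printoptions(precision=2,suppress=True)
im,c=snap("w6");s=env.sense();M=R.from_rotvec(s['tcp_rot']).as_matrix();T=s['ee_pos'];print(T)
# predicted tab-top corners if home
nx=np.array([.912,-.41]);ny=np.array([.41,.912])
for a,b in((-4,15),(4,15),(-4,-15),(4,-15)): print(proj(c,[*(np.array([554.6,258.1])+a*nx+b*ny),173]))
u=np.array([proj(c,[554.6,258.1,173])]).astype(int)[0];x,y=u[0]-40,u[1]-60
cv2.imwrite("pics/w6c.png",cv2.convertScaleAbs(cv2.resize(im[y:y+120,x:x+80,::-1],None,fx=5,fy=5,interpolation=2),alpha=1.5));print(x,y)
E
```

```text
clock: 11.45
ee_pos: [555.1, 257.6, 260.9]
tcp_rot: [2.638, 1.706, 0.004]
contact_force: [-0.7, -0.2, -0.3]
opening: 83.7
gripper_force: 0.0
[554.2  257.5  259.44]
[315.19 220.88]
[328.76 220.87]
[315.46 267.83]
[328.5  267.82]
281 184
```

```bash
python3 - <<'E'
from h import *
im,c=load("w6");g=im.sum(2)//3
for r in (228,240,255,264): print(r,g[r-1:r+2,304:342].mean(0).astype(int))
print("rows",g[200:285,319:326].mean(1).astype(int))
E
```

```text
228 [ 67  74 120 147 144 106  92  91  92  90  89 134 151 156 157 158 157 157
 158 158 157 154 135 108  94  96  96  94  92  95  91  90  90  92  90  91
  91  93]
240 [ 68  65 109 146 145 110  92  90  90  88  84 130 149 156 155 156 155 155
 157 158 157 154 134 106  72  67  69  80  92  95  95  92  91  94  94  92
  91  93]
255 [ 57  57  74  87  87  83  78  82  82  85  79 119 144 155 156 156 156 156
 156 156 156 153 136 108  75  75  75  73  80  99 119 134 140 140 138 140
 144 143]
264 [ 68  64  77  83  85  82  78  74  70  60  72  77  95  99 101  97  97  95
  95  98  98  97  92  85  92 114 118 119 111 109 113 119 138 144 143 142
 139 141]
rows [155 156 157 156 157 157 157 156 156 155 136  98  75  70  74  73  74  74
  76  74  75  82 115 142 153 157 157 157 156 157 156 157 157 157 156 157
 156 157 156 156 156 156 156 157 156 156 156 156 155 155 156 155 155 155
 156 155 156 156 155 155 145 128 108  97  96  96  96  90  87  91  98 108
 125 138 140 140 140 140 140 140 139 140 140 140 139]
```

The standard's tab sits within about 1 mm of the predicted home position. Next, the cell.

```bash
python3 -m creep '[[-0.1855,0.069,0,0,0,0,-1],[-0.1855,0.069,0,0,0,0,-1],[-0.1855,0.069,0,0,0,0,-1],[-0.1855,0.069,0,0,0,0,-1],[-0.1855,0.069,0,0,0,0,-1],[-0.1855,0.069,0,0,0,0,-1],[-0.1855,0.069,0,0,0,0,-1],[-0.1855,0.069,0,0,0,0,-1],[-0.1855,0.069,0,0,0,0,-1],[-0.1855,0.069,0,0,0,0,-1],[-0.1855,0.069,0,0,0,0,-1],[-0.1855,0.069,0,0,0,0,-1],[-0.1855,0.069,0,0,0,0,-1],[-0.1855,0.069,0,0,0,0,-1],[0,0,0,0,0,0,-1]]'
python3 -m creep '[[0,0,0,0,0,-0.0385,-1],[0,0,0,0,0,-0.0385,-1],[0,0,0,0,0,-0.0385,-1],[0,0,0,0,0,-0.0385,-1],[0,0,0,0,0,-0.0385,-1],[0,0,0,0,0,-0.0385,-1],[0,0,0,0,0,-0.0385,-1],[0,0,0,0,0,-0.0385,-1],[0,0,0,0,0,-0.0385,-1],[0,0,0,0,0,-0.0385,-1],[0,0,0,0,0,-0.0385,-1],[0,0,0,0,0,-0.0385,-1],[0,0,0,0,0,-0.0385,-1],[0,0,0,0,0,0,-1],[0,0,0,0,0,0,-1]]'
python3 - <<'E'
from h import *
np.set_printoptions(precision=2,suppress=True)
im,c=snap("w7");s=env.sense();print(s['q'],R.from_rotvec(s['tcp_rot']).as_matrix())
u=proj(c,[517,-296,60]).astype(int);print(u)
x,y=max(u[0]-110,0),max(u[1]-90,0)
cv2.imwrite("pics/w7c.png",cv2.convertScaleAbs(cv2.resize(im[y:y+165,x:x+220,::-1],None,fx=3.6,fy=3.6,interpolation=2),alpha=1.5));print(x,y)
E
```

```text
clock: 12.75
ee_pos: [513.6, -305.5, 258.4]
tcp_rot: [2.644, 1.688, -0.011]
contact_force: [0.1, -0.8, -0.4]
opening: 85.3
gripper_force: 0.0
clock: 14.0
ee_pos: [517.2, -294.8, 258.1]
tcp_rot: [-0.661, -3.069, -0.002]
contact_force: [-0.2, 0.2, 0.5]
opening: 85.3
gripper_force: 0.0
[ 0.41  0.52  0.1   1.64 -0.06  0.98  1.67] [[-0.91  0.41 -0.  ]
 [ 0.41  0.91  0.  ]
 [ 0.    0.   -1.  ]]
[321 204]
211 114
```

View pics/w7c.png

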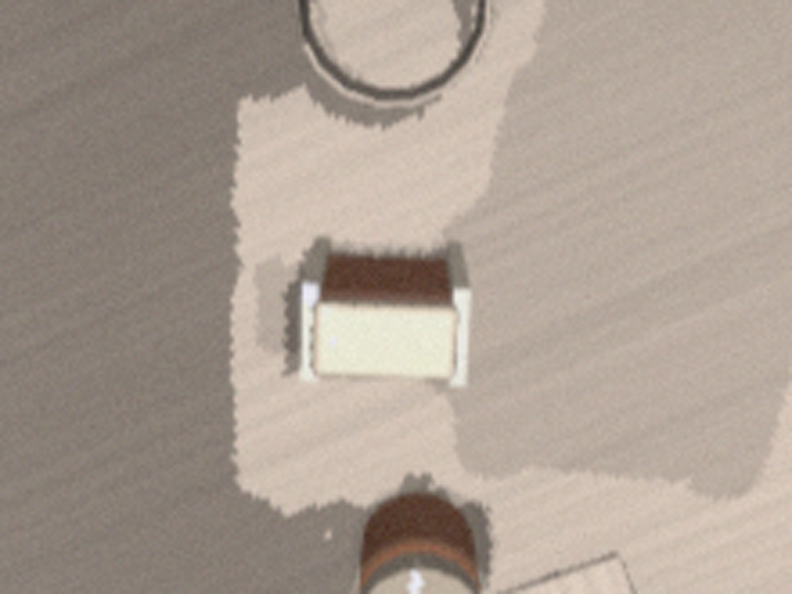

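The view shows the cell squarely. The frosted wall tops are at crop columns 301–320 and 453–469, rows 282–384, and the stopper is at (315–457, 303–378). The cutter is above it and the jar below.

```bash
python3 - <<'E'
from h import *
np.set_printoptions(precision=2,suppress=True)
im,c=load("w7");s=env.sense();M=R.from_rotvec(s['tcp_rot']).as_matrix();T=s['ee_pos'];print(T)
g=lambda x,y:(211+x/3.6,114+y/3.6)
to=lambda x,y,z: M.T@(onz(c,g(x,y),z)-T)
W=np.array([to(*p,60) for p in[(302,282),(301,381),(469,385),(468,287)]]);print(W,W.mean(0))
S=np.array([to(*p,68) for p in[(317,303),(315,376),(456,378),(456,305)]]);print(S,S.mean(0))
print(tri([(cal("top"),(479.4,295.4)),(c,g(386,341))]))
for n,p,z in(("jar",(418,590),58),("cutterbot",(395,100),35)): print(n,to(*p,z))
E
```

```text
[ 517.31 -294.93  258.3 ]
[[ 10.08 -23.59 198.31]
 [-14.27 -24.36 198.26]
 [-15.3   16.28 198.27]
 [  8.86  15.67 198.32]] [ -2.66  -4.   198.29]
[[  6.9  -19.69 190.31]
 [-10.7  -20.48 190.27]
 [-11.21  12.78 190.28]
 [  6.41  12.56 190.31]] [ -2.15  -3.71 190.29]
(array([ 518.22, -299.5 ,   65.26]), [np.float64(0.22423395213339914), np.float64(0.22423395213335762)])
jar [-70.45   4.19 200.15]
cutterbot [ 49.66  -1.61 223.41]
```

```bash
python3 -m creep '[[-0.012,-0.0195,0,0,0,0,-1],[0,0,0.1,0,0,0.007,-1],[0,0,0.18,0,0,0,-1],[0,0,0.18,0,0,0,-1],[0,0,0.18,0,0,0,-1],[0,0,0.18,0,0,0,-1],[0,0,0.15,0,0,0,-1],[0,0,0.12,0,0,0,-1],[0,0,0.1,0,0,0,-1],[0,0,0,0,0,0,-1],[0,0,0,0,0,0,-1],[0,0,0,0,0,0,1],[0,0,0,0,0,0,1],[0,0,0,0,0,0,1],[0,0,0,0,0,0,1],[0,0,0,0,0,0,1],[0,0,0,0,0,0,1],[0,0,0,0,0,0,1]]' 40
```

```text
clock: 15.55
ee_pos: [519.4, -300.3, 22.7]
tcp_rot: [0.689, 3.063, -0.001]
contact_force: [0.3, 0.7, 6.0]
opening: 39.7
gripper_force: 40.8
```

```bash
python3 -m creep '[[0,0,-0.05,0,0,0,1],[0,0,-0.1,0,0,0,1],[0,0,-0.15,0,0,0,1],[0,0,-0.17,0,0,0,1],[0,0,-0.17,0,0,0,1],[0,0,-0.11,0,0,-0.0067,1],[0,0,0,0,0,0,1]]'
python3 -m creep '[[0.0287,0.093,0,0,0,0,1],[0.0574,0.1864,0,0,0,0,1],[0.0574,0.1864,0,0,0,0,1],[0.0574,0.1864,0,0,0,0,1],[0.0574,0.1864,0,0,0,0,1],[0.0574,0.1864,0,0,0,0,1],[0.0574,0.1864,0,0,0,0,1],[0.0574,0.1864,0,0,0,0,1],[0.0574,0.1864,0,0,0,0,1],[0.0574,0.1864,0,0,0,0,1],[0.0574,0.1864,0,0,0,0,1],[0.0574,0.1864,0,0,0,0,1],[0.0574,0.1864,0,0,0,0,1],[0.0574,0.1864,0,0,0,0,1],[0.0574,0.1864,0,0,0,0,1],[0,0,0,0,0,0,1],[0,0,0,0,0,0,1]]'
```

```text
clock: 16.13
ee_pos: [521.3, -301.6, 177.3]
tcp_rot: [0.655, 3.063, -0.004]
contact_force: [-0.0, 0.2, -0.4]
opening: 39.8
gripper_force: 40.4
clock: 17.55
ee_pos: [586.3, 265.3, 170.4]
tcp_rot: [-0.648, -3.072, -0.001]
contact_force: [0.6, -1.6, -0.8]
opening: 39.5
gripper_force: 40.8
```

```bash
python3 -m creep '[[0.001,0.1,0,0,0,0,1],[0.001,0.1,0,0,0,0,1],[0.001,0.086,0,0,0,0,1],[0,0,0,0,0,0,1],[0,0,0,0,0,0,1],[0,0,0,0,0,0,1]]'
python3 - <<'E'
from h import *
np.set_printoptions(precision=2,suppress=True)
im,c=snap("w8");s=env.sense();T=s['ee_pos'];M=R.from_rotvec(s['tcp_rot']).as_matrix();print(T,M)
d=T[:2]-[581.2,330.3];print("out,side",d@[.912,-.41],d@[.41,.912])
# front edge of lid & box end corner visible in this view?
print("lid end corner",proj(c,[599.8,372.4,133]),"holder corner",proj(c,[576.2,284,144]),"cell top",proj(c,[T[0],T[1],T[2]+40]))
E
```

```text
clock: 18.05
ee_pos: [610.5, 311.4, 170.9]
tcp_rot: [-0.66, -3.071, 0.004]
contact_force: [-0.7, -0.8, -1.6]
opening: 39.9
gripper_force: 40.9
[610.66 311.35 171.08] [[-0.91  0.41 -0.  ]
 [ 0.41  0.91 -0.  ]
 [-0.   -0.   -1.  ]]
out,side 34.63465981761309 -5.20396129287278
lid end corner [435.71 215.07] holder corner [236.25 253.84] cell top [324.66 394.94]
```

```bash
python3 -m creep '[[0.023,0.026,0,0,0,0,1],[0,0,0.08,0,0,0,1],[0,0,0.1,0,0,0,1],[0,0,0.08,0,0,0,1],[0,0,0.05,0,0,0,1],[0,0,0.018,0,0,0,1],[0,0,0,0,0,0,1],[0,0,0,0,0,0,1],[0,0,0,0,0,0,1],[0,0,0,0,0,0,1]]'
python3 - <<'E'
from h import *
np.set_printoptions(precision=2,suppress=True)
im,c=snap("w9");sc=env.capture("scene");cv2.imwrite("pics/s9.png",sc[:,:,::-1]);s=env.sense();T=s['ee_pos'];print(T,s['qvel'],s['contact_force'])
d=T[:2]-[581.2,330.3];print("out,side",d@[.912,-.41],d@[.41,.912])
# lit-pixel blobs in scene near box before/after, and holder/standard check
k=cal("scene")
print("predicted cell ctr",proj(k,[T[0],T[1],115]),"win",proj(k,[581.2,330.3,115]),"tabtop",proj(k,[554.6,258.1,173]))
for n,i in(("before",cv2.imread("pics/scene0.png")),("after",sc[:,:,::-1])):
    m=((i[...,0].astype(int)>150)&(i.min(2)>140)).astype(np.uint8)[230:400,400:570]
    q,l,st,ce=cv2.connectedComponentsWithStats(m)
    print(n,[(st[j]+[400,230,0,0,0]).tolist() for j in range(1,q) if st[j,4]>25])
m=sc[230:400,400:570].astype(int);r=((m[...,0]-m[...,2]>35)).astype(np.uint8)
q,l,st,ce=cv2.connectedComponentsWithStats(r)
print("amber",[((st[j]+[400,230,0,0,0]).tolist(),m[l==j].mean(0)) for j in range(1,q) if st[j,4]>25])
E
```

```text
clock: 18.93
ee_pos: [609.4, 320.9, 106.9]
tcp_rot: [0.657, 3.07, 0.002]
contact_force: [-0.5, -0.4, -1.0]
opening: 39.4
gripper_force: 40.9
[609.12 320.75 106.55] [-0.  0.  0.  0. -0. -0.  0.] [ 0.84  0.09 -0.77]
out,side 29.372759605798215 2.7384981095852563
predicted cell ctr [470.5  322.53] win [485.16 314.5 ] tabtop [453.18 254.51]
before [[441, 271, 14, 25, 196], [474, 300, 21, 31, 321]]
after []
amber [([457, 306, 20, 37, 240], array([59.9 , 36.49, 20.75]))]
```

```bash
python3 - <<'E'
from h import *
a=cv2.imread("pics/scene0.png");b=cv2.imread("pics/s9.png")
for y in range(250,310,6): print(y,[tuple(int(v) for v in b[y,x][::-1]) for x in range(430,470,6)],"|",a[y,448],)
t0=cv2.imread("pics/top0.png");t=env.capture("top")[:,:,::-1];cv2.imwrite("pics/t9.png",t)
k=cal("top");p=proj(k,[554.6,258.1,173]);print(p)
x,y=p.astype(int);print(t[y-6:y+7,x-10:x+11].mean(2).astype(int))
# bystanders moved? diff at their places
d=cv2.absdiff(t0,t).max(2)
for n,q in dict(jar=(487,260),cutter=(457,323),timer=(340,245),honey=(377,167),bowl=(281,162),spat=(477,200),rackA=(347,279),rackB=(356,312)).items(): print(n,d[q[1]-8:q[1]+9,q[0]-8:q[0]+9].mean())
E
```

```text
250 [(140, 135, 121), (138, 134, 124), (39, 32, 32), (27, 31, 30), (36, 34, 32), (27, 30, 26), (28, 27, 19)] | [ 98 109 113]
256 [(138, 135, 122), (128, 125, 113), (60, 61, 54), (25, 24, 24), (35, 34, 31), (19, 19, 18), (26, 26, 26)] | [ 94 101  99]
262 [(137, 135, 121), (135, 127, 116), (98, 98, 87), (29, 26, 25), (31, 27, 28), (18, 18, 18), (23, 23, 21)] | [ 91 102  95]
268 [(123, 119, 109), (71, 68, 61), (68, 64, 60), (29, 28, 23), (27, 27, 28), (25, 21, 25), (20, 25, 22)] | [79 87 90]
274 [(41, 41, 37), (76, 74, 65), (52, 36, 27), (22, 26, 22), (68, 67, 61), (23, 19, 20), (23, 26, 19)] | [157 148 139]
280 [(62, 60, 53), (73, 71, 65), (60, 40, 24), (24, 20, 21), (23, 24, 19), (26, 29, 26), (22, 19, 22)] | [155 151 141]
286 [(73, 71, 63), (71, 63, 53), (56, 37, 26), (30, 32, 31), (20, 23, 18), (30, 30, 26), (26, 26, 26)] | [160 154 145]
292 [(72, 71, 62), (82, 76, 69), (43, 29, 17), (56, 38, 25), (24, 20, 21), (25, 25, 22), (15, 16, 13)] | [161 153 146]
298 [(28, 25, 18), (92, 89, 81), (78, 73, 67), (42, 26, 10), (27, 27, 26), (21, 19, 20), (93, 90, 81)] | [18 21 25]
304 [(21, 18, 
[... 780 characters left out ...]
84  88  96 118 128 126 125 121 121 121 122  93
   47  27  28]
 [ 70  69  70  70  64  54  42  44  81  93  89 114 124 120 123 125 126 123
  109  59  26]
 [ 69  68  69  67  68  72  65  50  39  39  89 107  91 109 126 123 123 125
   83  33  22]
 [ 68  66  69  69  73  69  68  70  63  52  44  48 101 108  87 109 124 115
   65  24  21]
 [ 66  71  70  72  69  70  60  73  67  69  72  69  52  45  93 108  96  66
   41  42  46]
 [ 66  67  64  66  72  69  63  70  64  70  68  77  75  69  51  42  76 101
   86  63  57]]
jar 10.235294117647058
cutter 8.598615916955017
timer 10.612456747404844
honey 7.6678200692041525
bowl 10.280276816608996
spat 9.363321799307958
rackA 10.59515570934256
rackB 10.60553633217993
```

```bash
python3 -c "
from station import env
print(env.hand_in())"
```

```text
the job is handed in; nothing more can be done
None
```

The job is handed in: by my measurements the standard is home in the slide holder and let go, and the cell is held by its frosted sides about 29 mm (cell centre) in front of the open window and 3 mm off to one side; no verdict came back.

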